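# Unlatch the slate bench gate and hold it at its balance point

### The job

I want to oil the hinge of the little gate on the slate bench: turn the steel turn-button beside it a full quarter turn so that it clears the gate, then swing the gate up to its balance point, standing plumb over its hinge, and hold it still there. Finish while still gripping the gate; do not let it go over to the other side, and leave the hooks, hammer head, slate and punch as they are.

Things in the scene. Friction and masses are not known exactly. Their poses are not given: they have to be found in the camera images.
- gate_end: fixed gate end of the bench: elm sole board 330 x 360 x 25 mm (own x -80 to 250, y -200 to 160) with hinge cheeks, turn-button post and two fence blocks (80 mm high) at its far edge; place and turn vary. Origin on the bench top below the middle of the hinge line; z up, y along the hinge line, x level, square to the gate, away from the robot. 'Frame' below means this one, mm
- gate (a joint): swing of the gate on its level hinge, rad. 0 = plumb: both faces are alike, so this is its balance point. Positive leans away from the robot (frame +x), negative towards it; stops at +-1.047. Starts resting on the far stop (about 1.04). Nearly free hinge: unheld it falls to the side it leans to. Gate 0.2 to 0.4 kg, slatted board 140 mm wide, 18 to 24 thick, 135 mm above the hinge to its top
- gate_hinge (a point): middle of the gate's hinge line, 70 mm above the bench top, straight above the gate_end origin. A wooden dowel of 18 mm diameter runs through the gate's top rail, parallel to the hinge and 120 mm from it; it sticks out 80 mm at the frame's +y side (handle) and 25 mm at the -y side (short end, barred by the turn-button)
- gate_handle (a point): place to pinch the long dowel end: on its axis, 45 mm out from the gate's side edge. At gate angle a it stands at x = 120 sin a, y = 115, height 70 + 120 cos a (frame, mm). Its axes turn with the gate, y along the dowel. The dowel is round and can turn between the finger pads as the gate swings
- button (a joint): turn of the steel turn-button on its upright post at the gate's -y side, rad. 0 = nose points to frame +y, over the short dowel end, so the gate cannot rise (starts at 0 to 0.2); grows clockwise seen from above to the stop at 1.571, nose to +x, clear of the gate. Stays where left; friction about 0.06 N m (1 N at the pin)
- button_pivot (a point): the turn-button's pivot on top of its post, at x 96, y -125, height 143 mm in the gate_end frame (underside of the flat bar)
- button_grip (a point): on the axis of the upright round steel pin on the turn-button's tail, 56 mm from the pivot, across from the nose. Pin 16 mm in diameter, 36 mm tall above the bar (20 wide, 8 thick, top 151 mm above the bench); this point is 22 mm above the bar, 14 below the pin's top, 173 above the bench. At button 0 it lies at frame -y of the pivot, at 1.571 at -x
- hook_a: loose copper slate hook, bent from 4 mm round wire, about 85 mm long and 26 mm wide, lying flat on the sole board behind the gate; bystander. Origin under the middle of its straight shank, x along the shank
- hook_b: loose copper slate hook, bent from 4 mm round wire, about 85 mm long and 26 mm wide, lying flat on the sole board behind the gate; bystander. Origin under the middle of its straight shank, x along the shank
- hook_c: loose copper slate hook, bent from 4 mm round wire, about 85 mm long and 26 mm wide, lying flat on the sole board behind the gate; bystander. Origin under the middle of its straight shank, x along the shank
- hook_d: loose copper slate hook, bent from 4 mm round wire, about 85 mm long and 26 mm wide, lying flat on the sole board behind the gate; bystander. Origin under the middle of its straight shank, x along the shank
- hammer_head: black steel slate hammer head without a haft, about 115 mm long along its x and 28 mm wide and high, loose on the sole board below the gate's long dowel end; bystander. Origin under it, near the middle
- slate_shard: loose grey slate shard, about 90 x 55 x 7 mm, flat on the sole board on the robot's side; bystander. Origin under its middle
- tin_punch: small tin punch standing upright, 24 mm wide, 70 mm tall, on the sole board on the robot's side; bystander. Origin under its middle

How it is judged (in metres and radians):
On the way:
1. the turn-button has been turned a full quarter turn, clear of the gate, while the gate still lies against its far stop (value of joint button above 1.4 rad and value of joint gate above 0.9 rad), for 0.2 s.
At the end, for the whole second after the job is handed in: the gate is plumb within 0.08 rad and still (under 0.08 rad/s), gripped by the fingers (over 2 N), not touching the turn-button, and the turn-button is within 0.17 rad of its open stop (value of joint gate between -0.08 and 0.08 rad and velocity of joint gate between -0.08 and 0.08 rad/s and contact force between gate and the fingers above 2 N and contact force between gate and button below 0.2 N and value of joint button above 1.4 rad); the arm keeps its last pose, push and grip.
It fails at once if the gate goes over past its balance point and falls towards the near side (more than 0.35 rad past plumb) (value of joint gate below -0.35 rad).
It fails at once if a loose thing (hook, hammer head, slate or punch) is shifted more than 20 mm, or the punch is knocked over (distance of any of hook_a, hook_b, hook_c, hook_d, hammer_head, slate_shard, tin_punch from where it was at the start of the episode above 0.02 m or angle between tin_punch's own z axis and vertical above 0.5 rad).
It also fails if it takes over 48 s, if anything falls off the work surface, if the arm or the gripper's body presses on something with over 40 N, if the wrist force passes 120 N, or if a joint passes its speed limit or range.

### The arm

A 6-joint arm with a two-finger parallel gripper is mounted at the origin on the work surface. World frame = base frame: x ahead of the robot, y to its left, z up, the work surface at z = 0. Lengths are in mm, angles in rad, forces in N, time in s.
With the tool pointing down it reaches from about 400 to 925 mm from the base axis. Payload 12.5 kg.
Tool frame: the origin (TCP) lies at the very end of the fingers, on their centre line; the grasp point (between the pads) lies 19 mm behind it; z points along the fingers, y is the line along which they close (so a half turn about z gives the same grasp; the last joint's range is limited). The gripper opens to 95 mm and grips with 3 to 60 N. Pads are 20 mm wide; open, the fingers measure 119 mm over their backs; the gripper's body (75 mm by 180 mm) begins 59 mm behind the grasp point.
Start: joints at [-1.414, 0.491, 1.559, -0, 1.092, -0.106], TCP at [162.388, -603.553, 214.661] pointing down, gripper open.
Joint ranges: [-3.1, 3.1], [-0.84, 2.19], [0.05, 2.79], [-1.13, 4.28], [0.06, 2.93], [-2.69, 2.69]. Speed limits (rad/s): [2.22, 2.22, 2.79, 3.14, 3.14, 3.14].

### API

Orientations are given as [roll, pitch, yaw] about the fixed x, y, z axes, in that order (R = Rz(yaw) Ry(pitch) Rx(roll)).
In Python, from cell import state, imaging, env, spot_in, mark_of gives the robot as it stands. The module is installed in compiled form; this text tells all that it offers.
- The arm moves only by the tool step_arm, never from a script. Its argument "increments" is a list of rows, each an object with "slide": the shift along the tool's x, y, z in m, a list of three; "roll": the turn about the tool's z in rad. A call has 1 to 5 rows; each row is the pose to reach, as a shift and turn from the pose commanded when the call began, along the tool's axes at that moment; what a row does not reach only later rows make up. A row lasts 1/8 s, in which the tool goes at most 62.5 mm and 10.7 degrees, less where a joint would pass 70% of its speed; a pose out of reach is approached as far as the arm can. A call with a gripper value outside its range is refused whole. "fingers" is the opening, from 0 (shut) to 1 (fully open), set as the call begins (left out, the last holds). The fingers move at their own pace and stop on an object; the grip force is fixed at half the most. Time passes only in rows, so rows that repeat a pose let the fingers close. It gives the time, the measured TCP pose, the force, the opening and the grip force at its end, in the units of the state.
- state(): the state, without advancing time (a new reading comes with each control period).
- imaging.read_camera(name): name is "scene" or "top"; returns a dict with "color" (480x640x3 uint8, red, green, blue), "z_map" (480x640 float32, mm along the optical axis (not along the pixel's ray), 0 where there is no reading), "intrinsics" (3x3 intrinsics, pixels), "camera_from_world" (4x4, takes a point from world to camera coordinates). Camera axes: x right, y up, looking along -z (the intrinsics and any distortion apply to the point x, -y, -z); pixel columns grow to the right and rows downward; lengths in mm; the calibration is good to about 2 mm. A picture is of the moment at which its call begins.
- env.job_done(): hands the job in; it is judged then, once.
Trained networks look in the newest picture that a camera, given by its name, has taken for a name from the list of things; names that differ only in an ending like _2 or _b are one class to them, and where a whole thing is asked for, a point or a joint stands for the part that bears it (a point fixed in the world has none). Each returns a list of dicts, best first, with "confidence" (0 to 1); they miss things now and then, are a little off and sometimes report something else, mostly with a low value. They report only what shows in the picture. A call takes as long as a camera call.
- spot_in(camera, target): "bbox" ([left, top, right, bottom] in pixels, round what is visible of it).
- mark_of(camera, target): "uv" ([column, row] in pixels: a listed point, or the origin of a listed thing).
The state is a dict: "t": time; "joints": joint angles; "qvel": joint speeds; "tau": joint torques, N m; "eef_pos": TCP position; "tcp_rot": TCP orientation; "ft_force": force on the tool from outside, world axes, zero at the start; "moment": the same for the moment, N m; "opening": opening from 0.0 (shut) to 1.0 (fully open); "grip_force": force on a finger pad.
Only numpy, scipy, OpenCV 4.12 (cv2) and the standard library are available. Lean on these libraries where they do the work, as an engineer would, in place of code of your own. Each camera call takes 0.05 s, during which the arm holds its last target. There are 200 camera calls.

## Working session

There is one attempt and no reset: what is moved stays moved. The work goes in short steps, Python scripts to look and compute and a tool call to move; the robot and the scene stay as the last step left them, time stands still between calls to the robot, and variables do not carry over. Pictures are saved under pics/ and viewed, at most 10 in all, crops included, and the job is handed in when it is done.

Besides the shell and the picture viewer there is one more tool, called after "Request:" by a JSON object that holds its "op" and its "data", one argument or row to a line. step_arm: Moves the arm, as the interface text tells. Its arguments: {"type":"object","properties":{"increments":{"type":"array"},"fingers":{"type":"number"}},"required":["increments"]}

```bash
mkdir -p pics
cat > h.py <<'E'
import numpy as np, cv2
from cell import state, imaging, env, spot_in, mark_of
def world(c,uv,depth=None,z=None):
    K=c["intrinsics"];T=np.linalg.inv(c["camera_from_world"])
    u,v=uv
    r=np.array([(u-K[0,2])/K[0,0],-(v-K[1,2])/K[1,1],-1])
    if z is not None:
        d=T[:3,:3]@r; o=T[:3,3]; return o+d*(z-o[2])/d[2]
    if depth is None:
        p=c["z_map"][int(v)-1:int(v)+2,int(u)-1:int(u)+2]; depth=np.median(p[p>0])
    return T[:3,:3]@(r*depth)+T[:3,3]
E
python3 - <<'E'
from h import *
Z=dict(gate_end=0,gate_hinge=70,gate_handle=131,button_pivot=151,button_grip=173,hammer_head=25,tin_punch=25,slate_shard=25)
ims=[]
for n in("scene","top"):
    c=imaging.read_camera(n); ims.append(c["color"])
    print(n,np.linalg.inv(c["camera_from_world"])[:3,3].round())
    for k,z in Z.items():
        for m in mark_of(n,k)[:2]:
            print(k,np.round(m["uv"]),round(m["confidence"],2),world(c,m["uv"],z=z).round(1),world(c,m["uv"]).round(1))
    cv2.imwrite(f"pics/{n}0.png",c["color"][:,:,::-1])
print(state())
E
```

```text
scene [ 910. -342.  617.]
gate_end [277. 294.] 0.62 [519.3   8.7   0. ] [588.8 -53.6 109.6]
gate_hinge [275. 269.] 0.84 [524.    3.1  70. ] [526.2   1.1  73.1]
gate_handle [371. 230.] 0.67 [616.9 126.1 131. ] [620.8 119.8 137.5]
button_pivot [269. 325.] 0.73 [ 643.2 -117.7  151. ] [ 643.  -117.5  150.6]
button_grip [233. 335.] 0.75 [ 636.3 -166.6  173. ] [ 641.4 -169.9  181.1]
hammer_head [343. 253.] 0.66 [553.9 142.5  25. ] [624.   47.3 141.4]
tin_punch [289. 242.] 0.78 [461.3  97.9  25. ] [469.2  90.1  35.5]
slate_shard [192. 338.] 0.56 [ 503.  -153.5   25. ] [ 507.5 -155.6   31.6]
top [425.  47. 986.]
gate_end [350. 292.] 0.89 [523.7   8.8   0. ] [516.9  11.4  67.6]
gate_hinge [352. 287.] 0.92 [524.2   8.3  70. ] [523.9   8.4  72.5]
gate_handle [279. 221.] 0.8 [618.7 128.9 131. ] [617.5 128.4 136.3]
gate_handle [294. 205.] 0.43 [645.8 106.1 131. ] [673.5 113.4  24.1]
button_pivot [429. 213.] 0.62 [ 633.4 -104.4  151. ] [ 632.9 -104.1  152.8]
button_pivot [353. 208.] 0.15 [638.6  13.6 151. ] [670.2   8.6  27.5]
button_grip [468. 210.] 0.96 [ 633.5 -158.4  173. ] [ 631.9 -156.8  179
[... 181 characters left out ...]
.7   25. ] [ 497.1 -155.5   30.6]
{'t': 0.9, 'joints': array([-1.41358475e+00,  4.90856030e-01,  1.55893064e+00, -1.67174789e-06,
        1.09168017e+00, -1.05581470e-01]), 'qvel': array([ 0.00016036, -0.00099347, -0.0013345 ,  0.00024266,  0.00145195,
       -0.00021828]), 'tau': array([-8.33164013e-04, -6.12466764e+01, -2.58426243e+01,  6.93478575e-02,
        4.44926508e-02, -5.66331050e-05]), 'eef_pos': array([ 162.39549594, -603.54049328,  214.67770286]), 'tcp_rot': array([3.14146770e+00, 1.47336502e-05, 2.62793819e-01]), 'ft_force': array([-0.12377075,  0.31801173, -0.58129626]), 'moment': array([-0.00858378, -0.01030392,  0.00709749]), 'grip_force': 0.0, 'opening': 0.9980311367312035}
```

View pics/top0.png

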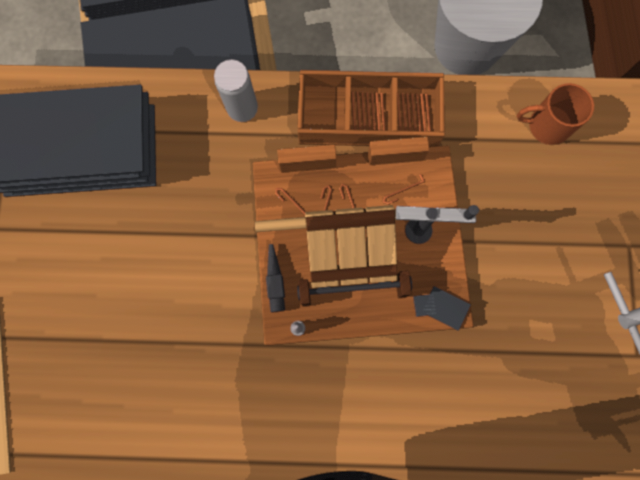

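View pics/scene0.png

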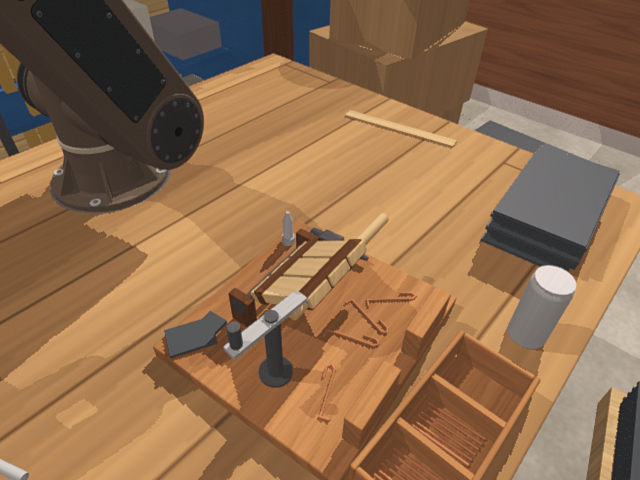

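Run:
```python
from h import *
def cloud(c):
    K=c["intrinsics"];T=np.linalg.inv(c["camera_from_world"]);v,u=np.mgrid[:480,:640];d=c["z_map"]
    p=np.stack([(u-K[0,2])/K[0,0]*d,-(v-K[1,2])/K[1,1]*d,-d],-1)
    return p@T[:3,:3].T+T[:3,3], d>0
for n in("top","scene"):
    P,ok=cloud(imaging.read_camera(n))
    def sel(x0,x1,y0,y1,z0,z1):
        q=P[ok&(P[...,0]>x0)&(P[...,0]<x1)&(P[...,1]>y0)&(P[...,1]<y1)&(P[...,2]>z0)&(P[...,2]<z1)]
        return q
    pin=sel(600,670,-200,-130,182,195); print(n,"pin",len(pin),pin.mean(0).round(1),pin.min(0).round(1),pin.max(0).round(1))
    bar=sel(590,680,-200,-50,146,157); r=cv2.minAreaRect(bar[:,:2].astype(np.float32)); print("bar",r,bar[:,2].mean())
    dow=sel(590,660,85,175,131,150); top=dow[dow[:,2]>136]; print("dowel",len(dow),cv2.minAreaRect(dow[:,:2].astype(np.float32)),top.mean(0).round(1),dow.max(0).round(1))
    fl=cv2.fitLine(top[:,:2].astype(np.float32),cv2.DIST_HUBER,0,.01,.01).ravel();print(fl.round(3))
```

```text
top pin 89 [ 631.6 -162.8  185.1] [ 623.8 -170.8  182. ] [ 639.5 -155.1  189.1]
bar ((632.883544921875, -112.5574951171875), (123.60807800292969, 21.01263427734375), 88.76775360107422) 149.79432369631934
dowel 551 ((617.1904907226562, 125.66926574707031), (25.66586685180664, 81.2072525024414), 4.172206401824951) [614.8 122.1 137.8] [632.8 165.7 145.7]
[ 1.16000e-01 -9.93000e-01  6.14503e+02  1.23114e+02]
scene pin 150 [ 637.2 -165.3  186.3] [ 628.3 -172.6  182.6] [ 644.2 -157.2  188.9]
bar ((637.1522216796875, -113.8804931640625), (126.52037811279297, 21.622835159301758), 88.63414001464844) 151.12002870515104
dowel 371 ((619.0818481445312, 123.88557434082031), (21.91312026977539, 81.8646469116211), 10.925086975097656) [619.  125.3 138. ] [637.5 165.9 144.3]
[ 1.27000e-01 -9.92000e-01  6.19149e+02  1.25944e+02]
```

Request:
{"op": "step_arm", "data": {
  "increments": [
    {"slide": [0.053, -0.028, 0], "roll": -0.18},
    {"slide": [0.106, -0.056, 0], "roll": -0.36},
    {"slide": [0.159, -0.084, 0], "roll": -0.54},
    {"slide": [0.212, -0.112, 0], "roll": -0.72},
    {"slide": [0.265, -0.14, 0], "roll": -0.9}
  ],
  "fingers": 0.6
}}

```text
t: 1.62
eef_pos: [383.2, -398.1, 214.8]
tcp_rot: [3.141, 0.0, 1.169]
ft_force: [0.7, 0.1, 0.4]
opening: 0.606
grip_force: 0.0
```

Request:
{"op": "step_arm", "data": {
  "increments": [
    {"slide": [0.056, 0.0244, 0], "roll": -0.171},
    {"slide": [0.112, 0.0488, 0], "roll": -0.342},
    {"slide": [0.168, 0.0732, 0], "roll": -0.513},
    {"slide": [0.224, 0.0976, 0], "roll": -0.513},
    {"slide": [0.28, 0.122, 0], "roll": -0.513}
  ]
}}

```text
t: 2.25
eef_pos: [606.4, -189.3, 214.8]
tcp_rot: [3.141, 0.0, 1.676]
ft_force: [-0.3, -0.6, 0.6]
opening: 0.6
grip_force: 0.0
```

Run:
```python
from h import *
s=state();print(s["eef_pos"],s["tcp_rot"],s["joints"])
```

```text
[ 606.36886144 -189.32436627  214.78575154] [3.14129698e+00 3.28156688e-04 1.67593949e+00] [-4.06502443e-01  5.05382224e-01  1.53233069e+00 -1.58345579e-04
  1.10346127e+00 -5.11574348e-01]
```

Request:
{"op": "step_arm", "data": {
  "increments": [
    {"slide": [0.022, 0.03, 0], "roll": 0},
    {"slide": [0.022, 0.03, 0.02], "roll": 0},
    {"slide": [0.022, 0.03, 0.04], "roll": 0},
    {"slide": [0.022, 0.03, 0.057], "roll": 0},
    {"slide": [0.022, 0.03, 0.057], "roll": 0}
  ]
}}

```text
t: 2.88
eef_pos: [632.1, -165.9, 156.4]
tcp_rot: [-3.14, -0.001, 1.676]
ft_force: [0.2, -0.1, -0.1]
opening: 0.6
grip_force: 0.0
```

Run:
```python
from h import *
c=imaging.read_camera("scene");s=state();print(s["eef_pos"],s["ft_force"])
cv2.imwrite("pics/s1.png",cv2.resize(c["color"][200:440,100:420,::-1],None,fx=2,fy=2))
```

```text
[ 632.4802007  -166.01202795  157.4887599 ] [0.37665681 0.21342281 0.16745165]
```

View pics/s1.png

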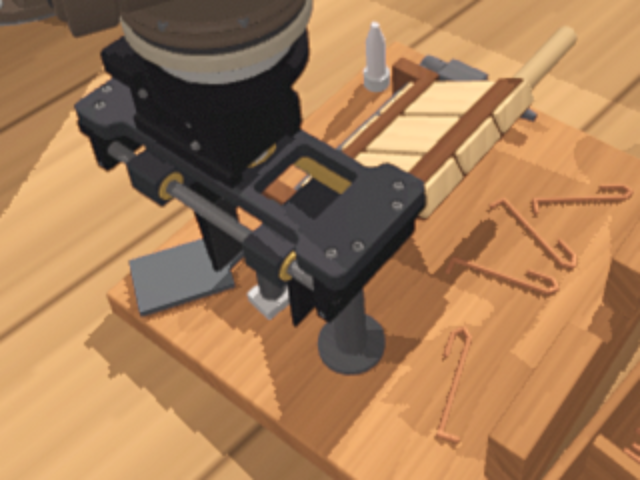

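The fingers, at about (215,235) and (305,295) in the crop, straddle the pin at (270,280). The gate and hooks haven't moved, so I'm closing the fingers.

Request:
{"op": "step_arm", "data": {
  "increments": [
    {"slide": [0, 0, 0], "roll": 0},
    {"slide": [0, 0, 0], "roll": 0},
    {"slide": [0, 0, 0], "roll": 0},
    {"slide": [0, 0, 0], "roll": 0},
    {"slide": [0, 0, 0], "roll": 0}
  ],
  "fingers": 0
}}

```text
t: 3.55
eef_pos: [632.7, -165.9, 157.8]
tcp_rot: [3.141, 0.0, 1.676]
ft_force: [0.5, 0.0, -0.1]
opening: 0.162
grip_force: 30.0
```

Request:
{"op": "step_arm", "data": {
  "increments": [
    {"slide": [0.0015, -0.007, 0], "roll": 0},
    {"slide": [0.004, -0.0145, 0], "roll": 0},
    {"slide": [0.008, -0.022, 0], "roll": 0},
    {"slide": [0.0127, -0.0288, 0], "roll": 0},
    {"slide": [0.0127, -0.0288, 0], "roll": 0}
  ]
}}

```text
t: 4.18
eef_pos: [602.2, -156.8, 157.8]
tcp_rot: [3.141, 0.001, 1.675]
ft_force: [-0.8, -4.4, -0.2]
opening: 0.162
grip_force: 30.0
```

Request:
{"op": "step_arm", "data": {
  "increments": [
    {"slide": [0.008, -0.0078, 0], "roll": 0},
    {"slide": [0.0174, -0.0138, 0], "roll": 0},
    {"slide": [0.0278, -0.0179, 0], "roll": 0},
    {"slide": [0.0365, -0.0195, 0], "roll": 0},
    {"slide": [0.043, -0.02, 0], "roll": 0}
  ]
}}

```text
t: 4.8
eef_pos: [580.1, -117.0, 157.9]
tcp_rot: [3.137, 0.004, 1.676]
ft_force: [11.2, -29.4, -9.4]
opening: 0.163
grip_force: 30.0
```

Request:
{"op": "step_arm", "data": {
  "increments": [
    {"slide": [0, 0, 0], "roll": 0},
    {"slide": [0, 0, 0], "roll": 0},
    {"slide": [0, 0, -0.02], "roll": 0},
    {"slide": [0, 0, -0.06], "roll": 0},
    {"slide": [0, 0, -0.08], "roll": 0}
  ],
  "fingers": 0.6
}}

```text
t: 5.42
eef_pos: [578.3, -115.5, 239.5]
tcp_rot: [3.14, 0.0, 1.676]
ft_force: [-0.3, -0.3, -0.4]
opening: 0.585
grip_force: 0.0
```

Run:
```python
from h import *
c=imaging.read_camera("scene");s=state();print(s["eef_pos"],s["ft_force"])
cv2.imwrite("pics/s2.png",cv2.resize(c["color"][200:440,100:420,::-1],None,fx=2,fy=2))
for k in("button_grip","button_pivot","gate_handle"):
  for m in mark_of("scene",k)[:1]: print(k,m["confidence"],m["uv"],world(c,m["uv"],z={"button_grip":173,"button_pivot":147,"gate_handle":131}[k]))
```

```text
[ 578.87756796 -115.70925461  241.43444994] [ 0.68604928 -0.45896328  1.10227227]
button_grip 0.71 [236.4, 288.8] [ 586.04965436 -118.0264297   173.        ]
button_pivot 0.93 [267.2, 323.1] [ 637.25626235 -115.86953883  147.        ]
gate_handle 0.96 [374.2, 229.0] [619.73674709 130.91276616 131.        ]
```

View pics/s2.png

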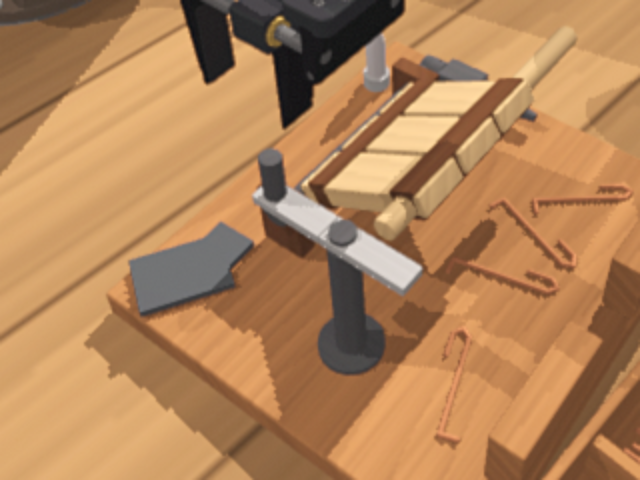

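The turn-button is now open: the pin is at (272,175) and the nose at (405,280), clear of the short dowel end at (395,220). The bystanders haven't moved. Next I measure the bar direction and the dowel by depth.

Run:
```python
from h import *
for n in("scene","top"):
    c=imaging.read_camera(n)
    K=c["intrinsics"];T=np.linalg.inv(c["camera_from_world"]);v,u=np.mgrid[:480,:640];d=c["z_map"]
    P=(np.stack([(u-K[0,2])/K[0,0]*d,-(v-K[1,2])/K[1,1]*d,-d],-1)@T[:3,:3].T+T[:3,3])[d>0]
    sel=lambda *a:P[np.all([(P[:,i]>a[2*i])&(P[:,i]<a[2*i+1]) for i in range(3)],0)]
    for nm,q in(("bar",sel(560,710,-145,-95,147,156)),("dowel",sel(590,660,85,175,120,150)),("cheeks",sel(480,560,-100,100,50,110))):
        if len(q)>5: print(n,nm,len(q),q.max(0).round(),cv2.minAreaRect(q[:,:2].astype(np.float32)))
    for yc in(105,125,145):
        q=sel(590,660,yc-5,yc+5,120,150); print(yc,len(q),q.min(0).round(1),q.max(0).round(1))
```

```text
scene bar 1264 [692. -95. 156.] ((630.5057373046875, -109.80052947998047), (122.08712768554688, 20.546058654785156), 6.1667962074279785)
scene dowel 405 [638. 166. 141.] ((618.6267700195312, 124.21075439453125), (22.974166870117188, 82.00062561035156), 11.116004943847656)
scene cheeks 1223 [560.  98. 104.] ((537.780029296875, 5.368492126464844), (59.691104888916016, 188.35391235351562), 6.664387226104736)
105 57 [612.3 100.1 126.5] [629.4 109.6 139.9]
125 59 [611.2 120.  130.3] [627.4 129.9 139.8]
145 55 [609.4 140.  127. ] [624.8 149.8 139.5]
top bar 227 [687. -95. 156.] ((656.07373046875, -100.60426330566406), (13.941815376281738, 63.80698013305664), 86.07369232177734)
top dowel 588 [635. 166. 145.] ((618.5189819335938, 125.89266204833984), (30.333515167236328, 80.92422485351562), 2.4791884422302246)
top cheeks 2934 [560. 100. 107.] ((535.4371337890625, 7.3428192138671875), (64.21426391601562, 187.8695831298828), 6.471249103546143)
105 67 [608.4 100.1 128.3] [624.8 109.9 140. ]
125 72 [605.  120.1 128.6] [622.6 129.9 140. ]
145 75 [603.  140.1 127.9] [620.6 149.9 140.8]
```

Request:
{"op": "step_arm", "data": {
  "increments": [
    {"slide": [0.048, 0.0126, 0], "roll": 0},
    {"slide": [0.096, 0.0252, 0], "roll": 0},
    {"slide": [0.144, 0.0378, 0], "roll": 0},
    {"slide": [0.192, 0.0504, 0], "roll": 0},
    {"slide": [0.237, 0.063, 0], "roll": 0}
  ]
}}

```text
t: 6.35
eef_pos: [615.7, 128.4, 236.4]
tcp_rot: [-3.14, 0.0, 1.676]
ft_force: [0.1, -0.8, -0.3]
opening: 0.6
grip_force: 0.0
```

Request:
{"op": "step_arm", "data": {
  "increments": [
    {"slide": [0, 0, 0.04], "roll": 0},
    {"slide": [0, 0, 0.08], "roll": 0},
    {"slide": [0, 0, 0.105], "roll": 0},
    {"slide": [0, 0, 0.105], "roll": 0}
  ]
}}

```text
t: 6.85
eef_pos: [614.8, 126.6, 130.0]
tcp_rot: [-3.136, 0.0, 1.676]
ft_force: [0.3, -1.3, 0.0]
opening: 0.601
grip_force: 0.0
```

Run:
```python
from h import *
c=imaging.read_camera("scene");s=state();print(s["eef_pos"],s["ft_force"],s["joints"])
cv2.imwrite("pics/s3.png",cv2.resize(c["color"][100:340,200:520,::-1],None,fx=2,fy=2))
```

```text
[615.5942964  126.60982579 131.65904833] [ 0.65784793 -0.24293809  0.40912595] [ 9.78238372e-02  5.84897337e-01  1.63386977e+00 -8.88070729e-05
  9.25194801e-01 -7.08585865e-03]
```

View pics/s3.png

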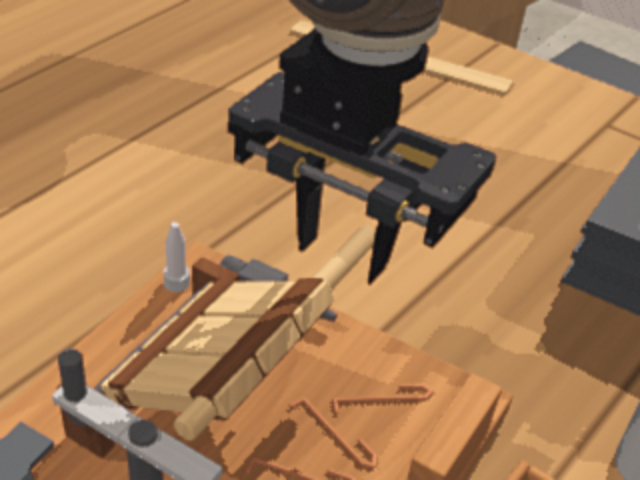

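The finger tips, at (308,245) and (378,275), stand on either side of the dowel at about (350,250). I'm going down the last 20 mm and closing.

Request:
{"op": "step_arm", "data": {
  "increments": [
    {"slide": [0, 0, 0.01], "roll": 0},
    {"slide": [0, 0, 0.02], "roll": 0},
    {"slide": [0, 0, 0.02], "roll": 0}
  ]
}}

```text
t: 7.28
eef_pos: [615.7, 126.6, 112.0]
tcp_rot: [-3.141, 0.0, 1.676]
ft_force: [-0.7, -0.3, 0.2]
opening: 0.597
grip_force: 0.0
```

Request:
{"op": "step_arm", "data": {
  "increments": [
    {"slide": [0, 0, 0], "roll": 0},
    {"slide": [0, 0, 0], "roll": 0},
    {"slide": [0, 0, 0], "roll": 0},
    {"slide": [0, 0, 0], "roll": 0},
    {"slide": [0, 0, 0], "roll": 0}
  ],
  "fingers": 0
}}

```text
t: 7.9
eef_pos: [616.6, 126.7, 112.9]
tcp_rot: [3.14, 0.0, 1.676]
ft_force: [3.9, 0.8, -0.9]
opening: 0.183
grip_force: 30.0
```

Request:
{"op": "step_arm", "data": {
  "increments": [
    {"slide": [0, -0.0059, -0.009], "roll": 0},
    {"slide": [0, -0.0126, -0.0175], "roll": 0},
    {"slide": [0, -0.02, -0.0253], "roll": 0},
    {"slide": [0, -0.028, -0.0325], "roll": 0},
    {"slide": [0, -0.0357, -0.0382], "roll": 0}
  ]
}}

```text
t: 8.52
eef_pos: [583.6, 123.1, 153.1]
tcp_rot: [3.132, 0.0, 1.676]
ft_force: [10.7, 0.3, 7.5]
opening: 0.18
grip_force: 30.0
```

Request:
{"op": "step_arm", "data": {
  "increments": [
    {"slide": [0, -0.0103, -0.0063], "roll": 0},
    {"slide": [0, -0.0211, -0.0115], "roll": 0},
    {"slide": [0, -0.0323, -0.0156], "roll": 0},
    {"slide": [0, -0.044, -0.0186], "roll": 0},
    {"slide": [0, -0.0499, -0.0197], "roll": 0}
  ]
}}

```text
t: 9.15
eef_pos: [532.7, 117.7, 172.7]
tcp_rot: [3.135, 0.001, 1.676]
ft_force: [5.6, -0.7, 8.5]
opening: 0.182
grip_force: 30.0
```

Run:
```python
from h import *
print(state()["eef_pos"],state()["ft_force"])
for n in("scene","top"):
    c=imaging.read_camera(n)
    cv2.imwrite(f"pics/{n}4.png",cv2.resize(c["color"][150:390,180:500,::-1],None,fx=2,fy=2))
    K=c["intrinsics"];T=np.linalg.inv(c["camera_from_world"]);v,u=np.mgrid[:480,:640];d=c["z_map"]
    P=(np.stack([(u-K[0,2])/K[0,0]*d,-(v-K[1,2])/K[1,1]*d,-d],-1)@T[:3,:3].T+T[:3,3])[d>0]-[526.5,2,0]
    P=P@np.array([[np.cos(.108),-np.sin(.108),0],[np.sin(.108),np.cos(.108),0],[0,0,1]])
    for z in range(85,215,10):
        q=P[(abs(P[:,0])<75)&(P[:,1]>-60)&(P[:,1]<50)&(abs(P[:,2]-z)<4)]
        if len(q)>5: print(n,z,len(q),np.percentile(q[:,0],[5,50,95]).round(1))
```

```text
[532.70071371 117.67334473 172.66741799] [ 5.60189127 -0.71401161  8.48512629]
scene 85 30 [11.6 12.2 13.1]
scene 95 127 [16.4 17.4 18.2]
scene 105 236 [15.8 18.2 19.5]
scene 115 128 [15.3 17.5 18.5]
scene 125 139 [17.1 18.9 19.9]
scene 135 137 [18.7 20.7 21.9]
scene 145 136 [21.1 22.2 23.2]
scene 155 159 [22.3 23.8 24.9]
scene 165 154 [24.  25.5 26.4]
scene 175 62 [27.1 30.4 31.2]
scene 185 169 [30.9 31.9 32.8]
scene 195 272 [30.1 33.  34. ]
scene 205 694 [12.6 22.1 30.4]
top 95 74 [-10.7 -10.2  -9.2]
top 105 177 [-9.3 -7.7  2.9]
top 115 107 [-6.7 -3.9  2.8]
top 125 87 [-3.2 -2.4 -0. ]
top 135 99 [-1.7 -0.8  0.4]
top 145 97 [-0.   0.9  1.7]
top 155 101 [1.5 2.4 3.5]
top 165 89 [3.1 4.  4.6]
top 185 118 [3.1 4.2 5.1]
top 195 323 [ 5.2 10.1 29.5]
top 205 633 [ 8.3 15.6 24.9]
```

View pics/scene4.png

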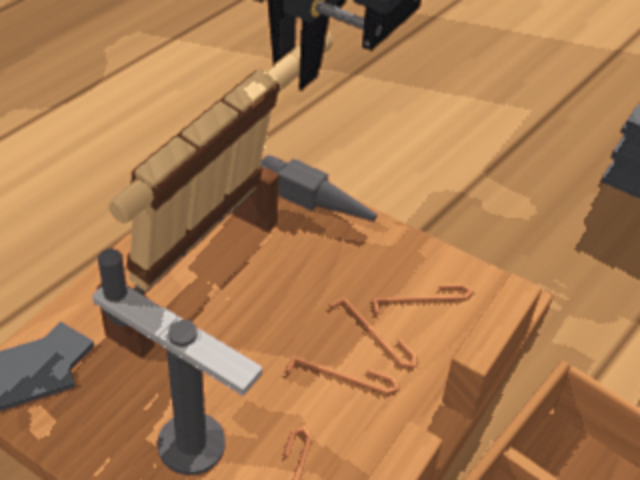

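The gate is gripped and leaning about 0.16 rad by the slope of both faces, with its short dowel end at (128,200), clear of the button. I'm doing the last part slowly.

Request:
{"op": "step_arm", "data": {
  "increments": [
    {"slide": [0, -0.005, -0.0007], "roll": 0},
    {"slide": [0, -0.01, -0.0012], "roll": 0},
    {"slide": [0, -0.014, -0.0014], "roll": 0},
    {"slide": [0, -0.017, -0.0015], "roll": 0},
    {"slide": [0, -0.0188, -0.0015], "roll": 0}
  ]
}}

```text
t: 9.88
eef_pos: [513.5, 115.7, 173.2]
tcp_rot: [3.137, 0.0, 1.676]
ft_force: [5.1, -1.5, 6.7]
opening: 0.181
grip_force: 30.0
```

Request:
{"op": "step_arm", "data": {
  "increments": [
    {"slide": [0, 0, 0], "roll": 0},
    {"slide": [0, 0, 0], "roll": 0},
    {"slide": [0, 0, 0], "roll": 0},
    {"slide": [0, 0, 0], "roll": 0}
  ]
}}

```text
t: 10.38
eef_pos: [513.4, 115.7, 173.3]
tcp_rot: [3.138, 0.0, 1.676]
ft_force: [1.9, -0.1, 8.6]
opening: 0.185
grip_force: 30.0
```

Run:
```python
from h import *
print(state()["eef_pos"],state()["ft_force"],state()["grip_force"])
for n in("scene","top"):
    c=imaging.read_camera(n)
    cv2.imwrite(f"pics/{n}5.png",cv2.resize(c["color"][150:390,180:500,::-1],None,fx=2,fy=2))
    K=c["intrinsics"];T=np.linalg.inv(c["camera_from_world"]);v,u=np.mgrid[:480,:640];d=c["z_map"]
    P=(np.stack([(u-K[0,2])/K[0,0]*d,-(v-K[1,2])/K[1,1]*d,-d],-1)@T[:3,:3].T+T[:3,3])[d>0]-[526.5,2,0]
    P=P@np.array([[np.cos(.108),-np.sin(.108),0],[np.sin(.108),np.cos(.108),0],[0,0,1]])
    for z in range(95,215,10):
        q=P[(abs(P[:,0])<75)&(P[:,1]>-60)&(P[:,1]<50)&(abs(P[:,2]-z)<4)]
        if len(q)>5: print(n,z,len(q),np.percentile(q[:,0],[5,50,95]).round(1))
```

```text
[513.41315636 115.7389178  173.28208286] [ 1.92140257 -0.07179398  8.60390734] 30.01224249601364
scene 95 148 [12.1 13.  13.9]
scene 105 209 [10.3 12.9 14. ]
scene 115 185 [ 8.1  9.9 11.3]
scene 125 180 [ 8.  10.  11.1]
scene 135 194 [ 7.3  9.9 10.9]
scene 145 190 [ 7.8  9.9 10.9]
scene 155 190 [ 7.2  9.8 10.8]
scene 165 198 [ 8.   9.8 10.7]
scene 175 107 [ 8.8 10.1 11.5]
scene 185 224 [12.  12.9 13.9]
scene 195 227 [11.9 12.8 13.8]
scene 205 803 [-6.4  3.8 12.1]
top 95 32 [-14.6 -14.3 -14. ]
top 105 137 [-14.5 -13.  -10.8]
top 115 38 [-11.7 -11.2 -10.5]
top 125 29 [-11.6 -11.2 -10.2]
top 135 41 [-11.7 -11.2 -10.9]
top 145 32 [-11.5 -11.3 -10.9]
top 185 44 [-14.5 -14.2 -13.9]
top 195 119 [-14.4 -13.1   9.6]
top 205 928 [-11.5  -2.6   6.3]
```

View pics/scene5.png

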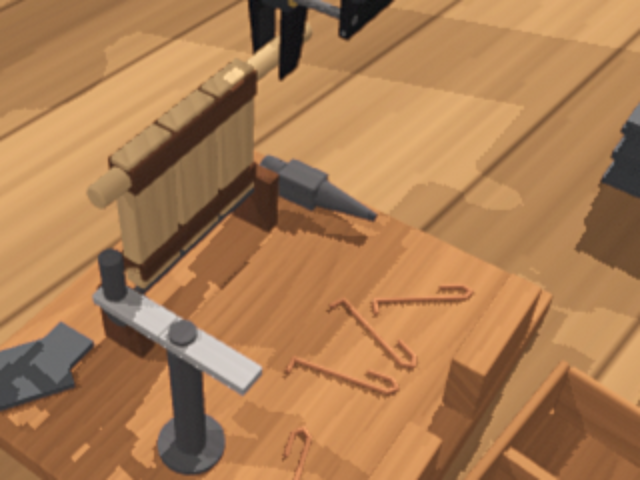

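The gate stands plumb: its face slope is about 0.00 rad in both cameras. It is gripped at 30 N and still, with the button clear at (180,335). I'm handing in.

```bash
python3 -c "
from cell import env,state
print(abs(state()['qvel']).max()); print(env.job_done())"
```

```text
0.0007658231433449451
the job is handed in; nothing more can be done
None
```

The job is handed in at about 10.5 s: the turn-button is against its open stop, the gate is held plumb (about 0.00 rad) and still in a 30 N grip, and nothing loose appeared to have moved; the judge gave no verdict back.

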